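# Open the latched gate of the shoe cooling pen

## Robot

A 7-joint arm with a two-finger parallel gripper is mounted at the origin on the work surface. World frame = base frame: x ahead of the robot, y to its left, z up, the work surface at z = 0. Lengths are in m, angles in rad, forces in N, time in s.
With the tool pointing down it reaches from about 0.4 to 0.85 m from the base axis. Payload 10.4 kg.
Tool frame: the origin (TCP) lies at the very end of the fingers, on their centre line; the grasp point (between the pads) lies 19 mm behind it; z points along the fingers, y is the line along which they close (so a half turn about z gives the same grasp; the last joint's range is limited). The gripper opens to 85 mm and grips with 20 to 120 N. Pads are 22 mm wide; open, the fingers measure 114 mm over their backs; the gripper's body (76 mm by 85 mm) begins 54 mm behind the grasp point. The pads swing forward as they close: fully open they stand 13 mm farther back than shut.
Start: joints at [1.308, 0.332, -0.065, 1.46, 0.022, 1.35, -0.088], TCP at [0.148, -0.607, 0.231] pointing down, gripper open.
Joint ranges: [-2.6, 2.6], [-0.5, 2.12], [-1.47, 1.34], [0.16, 2.42], [-1.27, 4.41], [0.06, 2.06], [-2.6, 2.6]. Speed limits (rad/s): [2.22, 2.22, 2.79, 2.79, 3.14, 3.14, 3.14].

## Interface

Orientations are given as [roll, pitch, yaw] about the fixed x, y, z axes, in that order (R = Rz(yaw) Ry(pitch) Rx(roll)).
In Python, from station import env gives the robot as it stands. The module is installed in compiled form; this text tells all that it offers.
- The arm moves only by the tool drive_tool, never from a script. Its argument "moves" is a list of rows, each a list of 3 entries, a list of its own where there are three numbers: the shift along the tool's x, y, z in cm, then the turn about the tool's z in degrees, then the opening, from 0 (shut) to 1 (fully open). In form: [[[x, y, z], roll, gripper], ...]. A call has exactly 10 rows; each row shifts and turns the commanded pose from where the row before left it, along the tool's axes as they then stand; what a row does not reach is not made up. A row lasts 1/12 s, in which the tool goes at most 41.7 mm and 7.16 degrees, less where a joint would pass 70% of its speed; a pose out of reach is approached as far as the arm can. A call with a gripper value outside its range is refused whole. The fingers move at their own pace and stop on an object; the grip force is fixed at half the most. Time passes only in rows, so rows that do not move let the fingers close, or fill a call up. It gives the time, the measured TCP pose, the force, the opening and the grip force at its end, in the units of the state.
- env.observe(): the state, without advancing time (a new reading comes with each control period).
- env.get_image(name): name is "scene" or "top" or "wrist"; returns the picture (384x512x3 uint8, blue, green, red); there is no depth.
- env.calibration(name): a dict with "fovy" (degrees; the focal length in pixels is half the picture's height over the tangent of half this angle, whatever the lens; pixels are square), "cx", "cy" (the principal point, pixels), "R" (3x3) and "t" (3): a world point X has camera coordinates R X + t; the wrist camera has in their place "T_tool_cam" (4x4, takes a point from camera to tool coordinates, whose origin is the TCP and whose axes are the flange's). Camera axes: x right, y down, z forward; pixel columns grow to the right and rows downward; lengths in m; the calibration is good to about 2 mm. A picture is of the moment at which its call begins: read the wrist's pose just before it. calibration takes no time and is no camera call.
- env.close_job(): hands the job in; it is judged then, once.
The state is a dict: "t": time; "joints": joint angles; "joint_vel": joint speeds; "joint_torque": joint torques, N m; "tool_pos": TCP position; "tcp_rot": TCP orientation; "force": force on the tool from outside, world axes, zero at the start; "wrist_torque": the same for the moment, N m; "opening": opening from 0.0 (shut) to 1.0 (fully open); "finger_force": force on a finger pad.
Only numpy, scipy, OpenCV 4.12 (cv2) and the standard library are available. Lean on these libraries where they do the work, as an engineer would, in place of code of your own. Each camera call takes 0.05 s, during which the arm holds its last target. There are 200 camera calls.

## Task

The shoes in the cooling pen have cooled. Press the thumb lever on the gate's latch so that the bar lifts out of its hooded catch - feel for it, neither forcing the bar up into the hood nor dragging it over the lip - then swing the gate towards you until it stands wide open, about square to the pen's front, and let go of it there. Never lean hard on the latch or fling the gate, and leave the shoes and the other things on the bench where they are.

Things in the scene. Friction and masses are not known exactly. Their poses are not given: they have to be found in the camera images.
- pen: Low teal steel pen for cooling shoes, open at the top, fixed to the bench: slotted deck 30 mm high, four 25 mm posts 186 mm high, rod mesh on sides and back, 345 mm wide, 360 mm deep. Origin: at bench level, middle of the gate opening; z up, x from the gate into the pen, y left as seen from the robot. Hinge post at y = +158 mm, catch post at y = -158 mm.
- catch_post (a point): Fixed point of the pen at (-23, -158, 130) mm: usual height of the catch's notch floor. The catch, on the post's front, is a 6 mm plate with a notch: front lip 15 mm above the floor, hood 39 mm above it. The 20 mm high bar lies on the floor: it clears the lip after rising 15 mm, meets the hood at 19 mm. Slotted screw holes: the catch is up to 9 mm higher or lower than this, unmeasured.
- gate: Gate: teal frame 276 mm wide, 38 to 175 mm above the bench, 18 mm thick, about 0.8 kg. Origin: on the upright hinge axis at bench level, (0, 136) mm in the pen's frame. Shut, its axes are the pen's: it runs from the hinge along -y, front to -x. It opens towards the robot, clockwise seen from above, to a stop at 83 degrees, and stays where it is left (hinge friction about 0.12 N m).
- stud (a point): Pivot of the latch bar, fixed to the gate at (-23, -200, 140) mm in its frame, axes as the gate's. The bar (steel, 10 mm thick in x, 20 mm high, centred on the stud when level) reaches 122 mm along -y; the catch's middle is 94 mm from the stud. The thumb lever is one piece with it, on the stud's +y side. Out of the catch the bar can turn from 0.15 rad below level to 0.40 above.
- thumb (a point): Point fixed to the gate at (-52, -130, 140) mm in its frame: in plan the middle of the thumb pad (70 mm from the stud), at the pad's height when the bar is level. Latched, the pad is up to 7 mm higher or lower. Pad 40 mm wide (y), flat from x = -28 (bar) to x = -74 mm, where its end turns up 10 mm. Pressed down (1 to 2 N) it lifts the bar, until the bar meets the hood and stops hard.
- shoe_a: Black lasted shoe with a green plastic last, 272 mm long, 78 mm wide, 135 mm high, standing on the pen's deck, toe towards the gate. Origin under its toe, 28 mm from the tip. Leave it.
- shoe_b: The second such shoe in the pen. Leave it.
- hammer: Hammer about 260 mm long lying on the bench at the right of the pen. Leave it.
- pincers: Steel lasting pincers, 200 mm long, lying at the right of the pen. Leave them.
- cement: Aluminium can 84 mm across, 120 mm high, at the left of the pen. Leave it.
- tack_cup: Aluminium cup 72 mm across, 50 mm high, at the left of the pen. Leave it.
- brush: Brush 200 mm long lying at the left of the pen. Leave it.
- wedge: Black rubber block 75 x 50 x 28 mm lying to the right in front of the pen. Leave it.

How it is judged:
By the outcome, as a careful person would: the job done as asked, in the order asked, and still so for the second after the job is handed in, with the robot touching nothing.
It also fails if it takes over 51 s, if anything falls off the work surface, if the arm or the gripper's body presses on something with over 40 N, if the wrist force passes 120 N, or if a joint passes its speed limit or range.

## Working session

There is one attempt and no reset: what is moved stays moved. The work goes in short steps, Python scripts to look and compute and a tool call to move; the robot and the scene stay as the last step left them, time stands still between calls to the robot, and variables do not carry over. Pictures are saved under pics/ and viewed, at most 10 in all, crops included, and the job is handed in when it is done.

Besides the shell and the picture viewer there is one more tool, called after ">>>" as name(argument=value, ...) on one line, values as JSON. drive_tool: Moves the arm, as the interface text tells. Its arguments: {"type":"object","properties":{"moves":{"type":"array","items":{"type":"array"}}},"required":["moves"]}

```bash
mkdir -p pics
python3 - <<'E'
from station import env
import cv2,numpy as np
np.set_printoptions(precision=4,suppress=True)
for n in ("scene","top"):
    im=env.get_image(n); cv2.imwrite(f"pics/{n}0.png",cv2.resize(im,(800,600),interpolation=cv2.INTER_CUBIC)); print(n,env.calibration(n))
print(env.observe()); print(env.calibration("wrist"))
E
```

```text
scene {'fovy': 45.56074185246641, 'cx': 253.36206585212844, 'cy': 190.19140714973938, 'R': array([[ 0.6482,  0.7612,  0.0207],
       [ 0.488 , -0.3945, -0.7786],
       [-0.5845,  0.5148, -0.6272]]), 't': array([-0.3537, -0.1858,  1.5905])}
top {'fovy': 48.71938600664845, 'cx': 252.6405036914445, 'cy': 196.45587301486748, 'R': array([[ 0.0129, -0.9999,  0.0021],
       [-0.9947, -0.0131, -0.102 ],
       [ 0.1021, -0.0008, -0.9948]]), 't': array([-0.0244,  0.5325,  1.1749])}
{'t': 0.1, 'joints': array([ 1.3084,  0.3328, -0.0647,  1.4609,  0.0216,  1.3499, -0.0885]), 'joint_vel': array([-0.0015, -0.0026,  0.0007, -0.0019, -0.0017, -0.0004,  0.0007]), 'joint_torque': array([  0.0019, -62.6744,   0.0495, -39.243 ,   0.0164,   0.007 ,
         0.    ]), 'tool_pos': array([ 0.1484, -0.6068,  0.2306]), 'tcp_rot': array([-3.1403,  0.0001,  0.2398]), 'force': array([-0.6358, -0.2212, -0.2003]), 'wrist_torque': array([ 0.0187,  0.0426, -0.0241]), 'finger_force': 0.0, 'opening': 1.0006866957935525}
{'fovy': 70.83928116197657, 'cx': 251.1569021835578, 'cy': 192.16623669194226, 'T_tool_cam': array([[ 0.0009, -0.9451, -0.3266,  0.0836],
       [ 1.    ,  0.0011, -0.0005, -0.0009],
       [ 0.0009, -0.3266,  0.9451, -0.1437],
       [ 0.    ,  0.    ,  0.    ,  1.    ]])}
```

View pics/scene0.png

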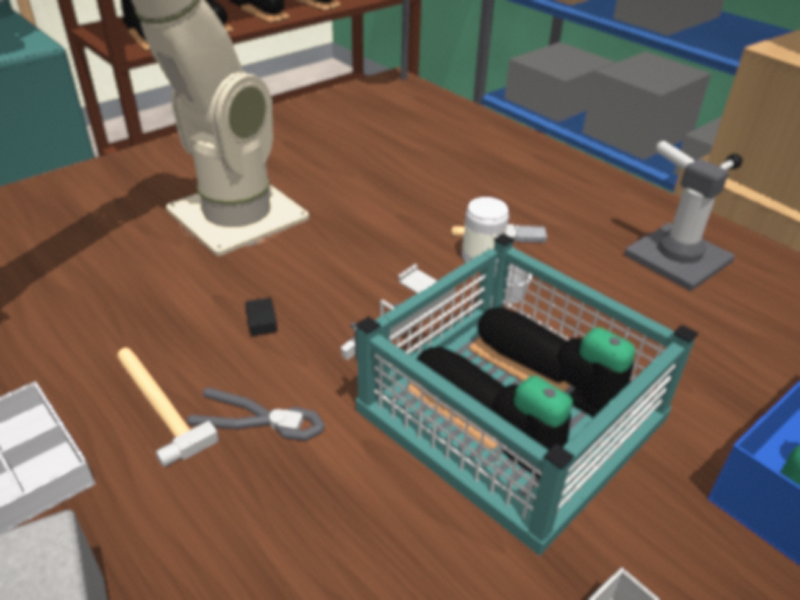

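View pics/top0.png

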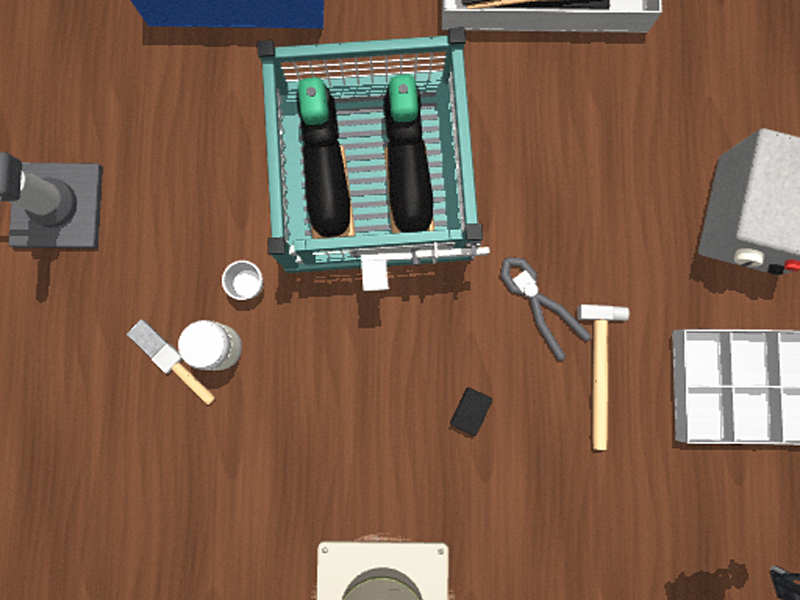

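Scene: shut gate on the front, teal posts' caps in the top view (800x600 px) at (277,246), (473,232), (266,48), (457,36); white thumb pad with corners (362,256), (388,254), (388,289), (362,290). The bar ends at about (490,250).

```bash
cat > h.py <<'E'
import numpy as np
np.set_printoptions(precision=4,suppress=True)
def ray(c,uv):
    f=192/np.tan(np.radians(c["fovy"])/2)
    R=np.array(c["R"]);t=np.array(c["t"])
    d=R.T@np.array([(uv[0]-c["cx"])/f,(uv[1]-c["cy"])/f,1]); return -R.T@t,d
def at(c,uv,z):
    o,d=ray(c,uv); return o+d*(z-o[2])/d[2]
E
python3 - <<'E'
from h import *
from station import env
c=env.calibration("top")
P=np.array([at(c,np.array(p)*.64-.18,.186)[:2] for p in [(277,246),(473,232),(266,48),(457,36)]])
print(P,[np.linalg.norm(P[a]-P[b]) for a,b in [(0,1),(2,3),(0,2),(1,3)]])
u=(P[1]-P[0]+P[3]-P[2]); v=P[2]-P[0]+P[3]-P[1]
print("yaw from -y",np.arctan2(u[0],-u[1])," from x",np.arctan2(v[1],v[0]))
yaw=(np.arctan2(u[0],-u[1])+np.arctan2(v[1],v[0]))/2
R=np.array([[np.cos(yaw),-np.sin(yaw)],[np.sin(yaw),np.cos(yaw)]])
print("pad",np.array([at(c,np.array(p)*.64-.18,.14)[:2] for p in [(362,256),(388,254),(388,289),(362,290)]]))
o=(P[0]+P[1])/2
print(yaw,"o",o,"pred pad",o+R@[-.052,.006],"hinge",o+R@[0,.136],"barend",at(c,np.array((490,250))*.64,.14))
E
```

```text
[[ 0.6118  0.1714]
 [ 0.6386 -0.1399]
 [ 0.9407  0.1997]
 [ 0.9658 -0.1133]] [np.float64(0.31242983456100487), np.float64(0.3139433738011674), np.float64(0.3301346152664812), np.float64(0.3282577183717873)]
yaw from -y 0.08284814640331609  from x 0.08341503698075668
pad [[ 0.6058  0.0385]
 [ 0.6098 -0.0045]
 [ 0.5513 -0.0053]
 [ 0.5491  0.0375]]
0.08313159169203638 o [0.6252 0.0158] pred pad [0.5729 0.0174] hinge [0.6139 0.1513] barend [ 0.6183 -0.174   0.14  ]
```

>>> drive_tool(moves=[[[1.4, -1.25, 0], 0, 0], [[2.8, -2.5, 0], 0, 0], [[2.8, -2.5, 0], 0, 0], [[2.8, -2.5, 0], 0, 0], [[2.8, -2.5, 0], 0, 0], [[2.8, -2.5, 0], 0, 0], [[2.8, -2.5, 0], 0, 0], [[2.8, -2.5, 0], 0, 0], [[2.8, -2.5, 0], 0, 0], [[2.8, -2.5, 0], 0, 0]])

```text
t: 0.93
tool_pos: [0.3509, -0.3115, 0.2312]
tcp_rot: [3.141, 0.0, 0.24]
force: [0.3, -0.8, -0.3]
opening: 0.002
finger_force: 0.0
```

>>> drive_tool(moves=[[[2.8, -2.5, 0], 0, 0], [[2.8, -2.5, 0], 0, 0], [[2.8, -2.5, 0], 0, 0], [[2.8, -2.5, 0], 0, 0], [[2.8, -2.5, 0], 0, 0], [[2.8, -2.5, 0], 0, 0], [[2.8, -2.5, 0], 0, 0], [[2.8, -2.5, 0], 0, 0], [[2.8, -2.5, 0], 0, 0], [[2.8, -2.5, 0], 0, 0]])

```text
t: 1.77
tool_pos: [0.5637, -0.0024, 0.2311]
tcp_rot: [3.141, 0.0, 0.239]
force: [1.0, -1.2, -0.7]
opening: -0.001
finger_force: 0.0
```

>>> drive_tool(moves=[[[0, 0, 0], -7, 0], [[0, 0, 0], -7, 0], [[0, 0, 0], -7, 0], [[0, 0, 0], -7, 0], [[0, 0, 0], -7, 0], [[0, 0, 0], -7, 0], [[0, 0, 0], -7, 0], [[0, 0, 0], -7, 0], [[0, 0, 0], -7, 0], [[0, 0, 0], -7, 0]])

```text
t: 2.6
tool_pos: [0.5628, -0.004, 0.231]
tcp_rot: [-3.141, 0.0, 1.467]
force: [1.1, -0.2, -0.9]
opening: -0.002
finger_force: 0.0
```

>>> drive_tool(moves=[[[1.1, 0.4, 0], 0, 0], [[1.1, 0.4, 0], 0, 0], [[0, 0, 0], -5.3, 0], [[0, 0, 0], -5.3, 0], [[0, 0, 1.2], 0, 0], [[0, 0, 2.0], 0, 0], [[0, 0, 2.0], 0, 0], [[0, 0, 1.0], 0, 0], [[0, 0, 0], 0, 0], [[0, 0, 0], 0, 0]])

```text
t: 3.43
tool_pos: [0.5733, 0.0176, 0.169]
tcp_rot: [-3.141, -0.0, 1.644]
force: [-0.1, -0.2, 0.8]
opening: 0.004
finger_force: 0.0
```

Run:
```python
from station import env
import cv2
from h import *
o=env.observe(); print(o["tool_pos"],o["tcp_rot"],o["force"],o["joints"])
im=env.get_image("wrist"); cv2.imwrite("pics/w1.png",cv2.resize(im,(800,600),interpolation=cv2.INTER_CUBIC))
```

```text
[0.5733 0.0176 0.169 ] [-3.1408 -0.0004  1.6445] [-0.0919 -0.1834  0.8109] [ 0.5812  0.3842 -0.8499  1.6467  0.3008  1.2489 -0.2555]
```

View pics/w1.png

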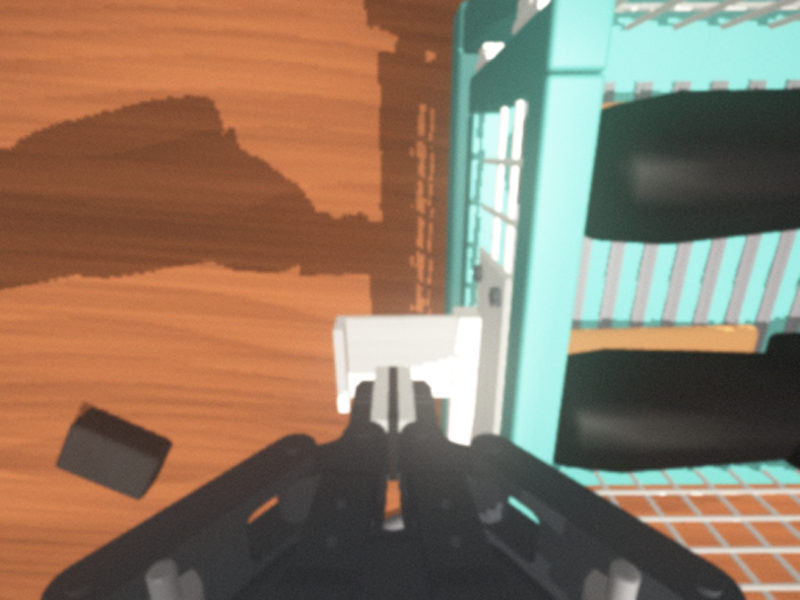

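The wrist view shows the shut fingertip (about (392,370) px) over the middle of the white pad (columns 348–448, turned-up end at left at 340, +y edge at row 318), with the bar and gate at right. Alignment is good, so I'll descend.

>>> drive_tool(moves=[[[0, 0, 0.6], 0, 0], [[0, 0, 0.6], 0, 0], [[0, 0, 0.5], 0, 0], [[0, 0, 0.2], 0, 0], [[0, 0, 0], 0, 0], [[0, 0, 0], 0, 0], [[0, 0, 0], 0, 0], [[0, 0, 0], 0, 0], [[0, 0, 0], 0, 0], [[0, 0, 0], 0, 0]])

```text
t: 4.32
tool_pos: [0.5735, 0.0171, 0.1504]
tcp_rot: [3.141, 0.0, 1.646]
force: [0.8, 0.8, -0.2]
opening: 0.001
finger_force: 0.0
```

>>> drive_tool(moves=[[[0, 0, 0.05], 0, 0], [[0, 0, 0.05], 0, 0], [[0, 0, 0.05], 0, 0], [[0, 0, 0.05], 0, 0], [[0, 0, 0.05], 0, 0], [[0, 0, 0.05], 0, 0], [[0, 0, 0], 0, 0], [[0, 0, 0], 0, 0], [[0, 0, 0], 0, 0], [[0, 0, 0], 0, 0]])

```text
t: 5.15
tool_pos: [0.5734, 0.0171, 0.1473]
tcp_rot: [3.142, 0.0, 1.647]
force: [-0.5, 0.0, -0.2]
opening: -0.006
finger_force: 0.0
```

>>> drive_tool(moves=[[[0, 0, 0.05], 0, 0], [[0, 0, 0.05], 0, 0], [[0, 0, 0.05], 0, 0], [[0, 0, 0.05], 0, 0], [[0, 0, 0.05], 0, 0], [[0, 0, 0.05], 0, 0], [[0, 0, 0], 0, 0], [[0, 0, 0], 0, 0], [[0, 0, 0], 0, 0], [[0, 0, 0], 0, 0]])

```text
t: 5.98
tool_pos: [0.5734, 0.017, 0.1443]
tcp_rot: [-3.142, 0.0, 1.646]
force: [-0.2, 1.1, 0.3]
opening: -0.003
finger_force: 0.3
```

>>> drive_tool(moves=[[[0, 0, 0.05], 0, 0], [[0, 0, 0.05], 0, 0], [[0, 0, 0.05], 0, 0], [[0, 0, 0.05], 0, 0], [[0, 0, 0.05], 0, 0], [[0, 0, 0.05], 0, 0], [[0, 0, 0], 0, 0], [[0, 0, 0], 0, 0], [[0, 0, 0], 0, 0], [[0, 0, 0], 0, 0]])

```text
t: 6.82
tool_pos: [0.5734, 0.017, 0.1413]
tcp_rot: [-3.142, 0.0, 1.646]
force: [0.0, -0.0, 0.0]
opening: -0.001
finger_force: 0.3
```

>>> drive_tool(moves=[[[0, 0, 0.05], 0, 0], [[0, 0, 0.05], 0, 0], [[0, 0, 0.05], 0, 0], [[0, 0, 0.05], 0, 0], [[0, 0, 0], 0, 0], [[0, 0, 0], 0, 0], [[0, 0, 0], 0, 0], [[0, 0, 0], 0, 0], [[0, 0, 0], 0, 0], [[0, 0, 0], 0, 0]])

```text
t: 7.65
tool_pos: [0.5734, 0.0171, 0.1393]
tcp_rot: [3.142, 0.0, 1.647]
force: [-0.7, -0.6, 0.8]
opening: -0.004
finger_force: 0.3
```

Run:
```python
from station import env
import cv2
from h import *
F=[]
for k in range(8): F.append(np.r_[env.observe()["force"],env.observe()["wrist_torque"]]); im=env.get_image("wrist")
print(np.mean(F,0),np.std(F,0))
cv2.imwrite("pics/w2.png",cv2.resize(im[170:330,190:350],(600,600),interpolation=cv2.INTER_CUBIC))
```

```text
[-0.3618 -0.0066  0.6199 -0.0265  0.0616  0.0043] [0.2143 0.5049 0.4333 0.0262 0.0199 0.0302]
```

View pics/w2.png

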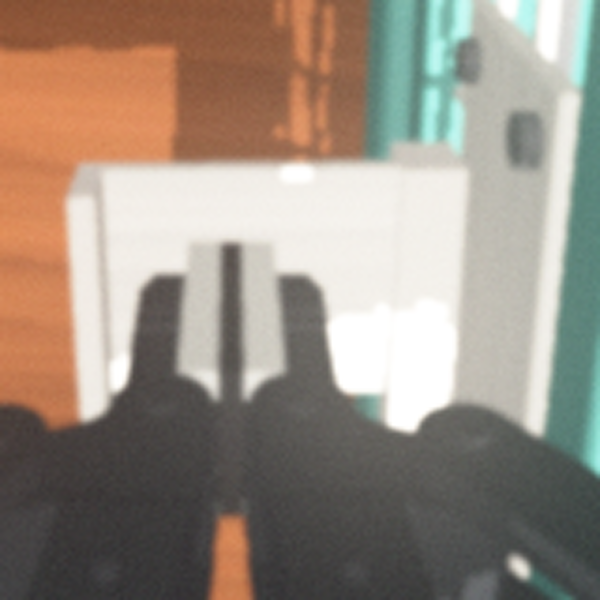

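The crop shows the tip on or just above the pad (tip end at row 245, pad's far edge at 165, upturned end at left at col 85); no large force yet. I'll keep feeling down in small steps.

>>> drive_tool(moves=[[[0, 0, 0.05], 0, 0], [[0, 0, 0.05], 0, 0], [[0, 0, 0.05], 0, 0], [[0, 0, 0], 0, 0], [[0, 0, 0], 0, 0], [[0, 0, 0], 0, 0], [[0, 0, 0], 0, 0], [[0, 0, 0], 0, 0], [[0, 0, 0], 0, 0], [[0, 0, 0], 0, 0]])

```text
t: 8.88
tool_pos: [0.5734, 0.0171, 0.1378]
tcp_rot: [3.142, 0.0, 1.647]
force: [-0.2, -0.2, 0.9]
opening: 0.004
finger_force: 0.3
```

```bash
cat > f.py <<'E'
from station import env
from h import *
import cv2,sys
F=[]
for k in range(6):
    o=env.observe();F.append(np.r_[o["force"],o["wrist_torque"]]); im=env.get_image("wrist")
print(o["tool_pos"],np.mean(F,0),o["finger_force"])
cv2.imwrite("pics/f_%s.png"%sys.argv[1],im)
# lateral edge positions along the pad column: shift between pictures
E
python3 f.py a
```

```text
[0.5734 0.0171 0.1378] [-0.4934 -0.3434  0.4695 -0.1221  0.023  -0.0134] 0.3309128450928256
```

>>> drive_tool(moves=[[[0, 0, 0.05], 0, 0], [[0, 0, 0.05], 0, 0], [[0, 0, 0.05], 0, 0], [[0, 0, 0], 0, 0], [[0, 0, 0], 0, 0], [[0, 0, 0], 0, 0], [[0, 0, 0], 0, 0], [[0, 0, 0], 0, 0], [[0, 0, 0], 0, 0], [[0, 0, 0], 0, 0]])

```text
t: 10.02
tool_pos: [0.5734, 0.0171, 0.1363]
tcp_rot: [3.142, 0.0, 1.647]
force: [0.1, -0.3, 0.2]
opening: 0.001
finger_force: 0.3
```

```bash
python3 f.py b
```

```text
[0.5734 0.0171 0.1363] [ 0.0332 -0.2594  0.8801 -0.0654 -0.017   0.0044] 0.33340520574711263
```

Finger force shows contact at z≈0.1443–0.147 (low-noise signal). The hood is expected around z≈0.131–0.133, so I'll go in 1 mm steps.

>>> drive_tool(moves=[[[0, 0, 0.05], 0, 0], [[0, 0, 0.05], 0, 0], [[0, 0, 0], 0, 0], [[0, 0, 0], 0, 0], [[0, 0, 0], 0, 0], [[0, 0, 0], 0, 0], [[0, 0, 0], 0, 0], [[0, 0, 0], 0, 0], [[0, 0, 0], 0, 0], [[0, 0, 0], 0, 0]])

```text
t: 11.15
tool_pos: [0.5734, 0.0171, 0.1353]
tcp_rot: [3.142, 0.0, 1.646]
force: [-0.1, -1.2, -0.1]
opening: -0.002
finger_force: 0.3
```

>>> drive_tool(moves=[[[0, 0, 0.05], 0, 0], [[0, 0, 0.05], 0, 0], [[0, 0, 0], 0, 0], [[0, 0, 0], 0, 0], [[0, 0, 0], 0, 0], [[0, 0, 0], 0, 0], [[0, 0, 0], 0, 0], [[0, 0, 0], 0, 0], [[0, 0, 0], 0, 0], [[0, 0, 0], 0, 0]])

```text
t: 11.98
tool_pos: [0.5734, 0.0171, 0.1343]
tcp_rot: [-3.142, 0.0, 1.647]
force: [0.0, 0.2, -0.1]
opening: 0.001
finger_force: 0.3
```

>>> drive_tool(moves=[[[0, 0, 0.03], 0, 0], [[0, 0, 0.03], 0, 0], [[0, 0, 0], 0, 0], [[0, 0, 0], 0, 0], [[0, 0, 0], 0, 0], [[0, 0, 0], 0, 0], [[0, 0, 0], 0, 0], [[0, 0, 0], 0, 0], [[0, 0, 0], 0, 0], [[0, 0, 0], 0, 0]])

```text
t: 12.82
tool_pos: [0.5734, 0.0171, 0.1337]
tcp_rot: [3.142, 0.0, 1.647]
force: [-0.1, -1.3, 1.1]
opening: -0.001
finger_force: 0.4
```

```bash
python3 f.py c
```

```text
[0.5734 0.0171 0.1337] [-0.1772 -0.6445  0.9253 -0.1279 -0.0092 -0.0086] 0.4254315875004977
```

>>> drive_tool(moves=[[[0, 0, 0.03], 0, 0], [[0, 0, 0.03], 0, 0], [[0, 0, 0], 0, 0], [[0, 0, 0], 0, 0], [[0, 0, 0], 0, 0], [[0, 0, 0], 0, 0], [[0, 0, 0], 0, 0], [[0, 0, 0], 0, 0], [[0, 0, 0], 0, 0], [[0, 0, 0], 0, 0]])

```text
t: 13.95
tool_pos: [0.5735, 0.017, 0.1334]
tcp_rot: [3.141, 0.0, 1.646]
force: [-2.6, -1.4, 5.8]
opening: 0.0
finger_force: 2.6
```

Hood felt (5.8 N at z≈0.1334). I'll back off about 1.6 mm to mid-window, then check.

>>> drive_tool(moves=[[[0, 0, -0.09], 0, 0], [[0, 0, -0.08], 0, 0], [[0, 0, 0], 0, 0], [[0, 0, 0], 0, 0], [[0, 0, 0], 0, 0], [[0, 0, 0], 0, 0], [[0, 0, 0], 0, 0], [[0, 0, 0], 0, 0], [[0, 0, 0], 0, 0], [[0, 0, 0], 0, 0]])

```text
t: 14.78
tool_pos: [0.5734, 0.0171, 0.1348]
tcp_rot: [3.142, 0.0, 1.647]
force: [0.4, -0.3, 1.2]
opening: 0.002
finger_force: 0.3
```

>>> drive_tool(moves=[[[0, -0.1, 0], 0, 0], [[0, -0.1, 0], 0, 0], [[0, -0.1, 0], 0, 0], [[0, -0.1, 0], 0, 0], [[0, -0.1, 0], 0, 0], [[0, -0.1, 0], 0, 0], [[0, 0, 0], 0, 0], [[0, 0, 0], 0, 0], [[0, 0, 0], 0, 0], [[0, 0, 0], 0, 0]])

```text
t: 15.62
tool_pos: [0.5673, 0.0166, 0.1347]
tcp_rot: [-3.141, 0.0, 1.647]
force: [0.2, -0.2, 0.6]
opening: 0.002
finger_force: 0.5
```

```bash
python3 f.py d
```

```text
[0.5674 0.0166 0.1347] [-0.2035  0.0661  0.8098 -0.0214  0.1511 -0.0016] 0.32291202689521015
```

>>> drive_tool(moves=[[[0, -0.1, 0], 0, 0], [[0, -0.1, 0], 0, 0], [[0, -0.1, 0], 0, 0], [[0, -0.1, 0], 0, 0], [[0, -0.1, 0], 0, 0], [[0, -0.1, 0], 0, 0], [[0, -0.1, 0], 0, 0], [[0, -0.1, 0], 0, 0], [[0, 0, 0], 0, 0], [[0, 0, 0], 0, 0]])

```text
t: 16.75
tool_pos: [0.5592, 0.0158, 0.1347]
tcp_rot: [-3.141, 0.0, 1.646]
force: [0.9, 0.8, 0.5]
opening: -0.001
finger_force: 0.9
```

```bash
python3 f.py e
python3 - <<'E'
import cv2,numpy as np
a=cv2.imread("pics/f_d.png");b=cv2.imread("pics/f_e.png")
cv2.imwrite("pics/w3.png",np.hstack([cv2.resize(i[100:330,170:370],(400,460)) for i in (a,b)]))
E
```

```text
[0.5593 0.0158 0.1346] [ 0.103   1.0329  0.5529  0.2552 -0.0874 -0.0112] 0.7623729680199176
```

View pics/w3.png

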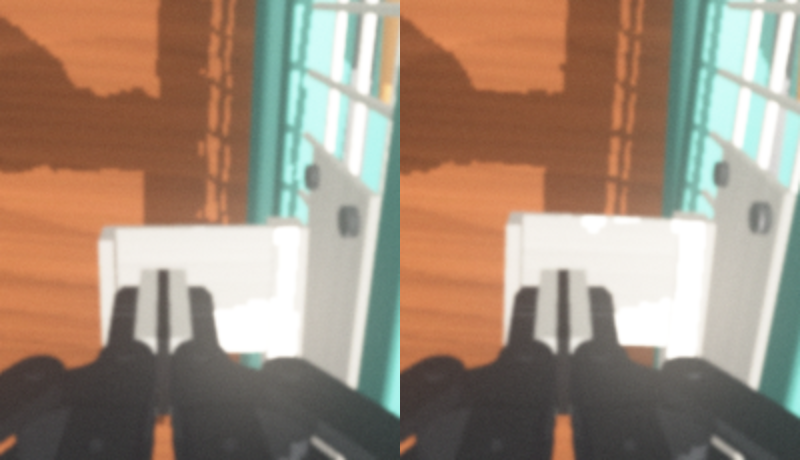

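The pair shows the fingers now against the upturned end, and the gate has started to move (pad edge shifted from row 228 to 215), with forces under 1 N. I'll follow the arc.

>>> drive_tool(moves=[[[0.1, -0.23, 0], 1, 0], [[0.1, -0.23, 0], 1, 0], [[0.1, -0.23, 0], 1, 0], [[0.1, -0.23, 0], 1, 0], [[0.1, -0.23, 0], 1, 0], [[0.1, -0.23, 0], 1, 0], [[0.1, -0.23, 0], 1, 0], [[0.1, -0.23, 0], 1, 0], [[0.1, -0.23, 0], 1, 0], [[0.1, -0.23, 0], 1, 0]])

```text
t: 17.88
tool_pos: [0.5364, 0.0262, 0.1349]
tcp_rot: [3.141, 0.0, 1.47]
force: [2.9, 2.4, 1.4]
opening: -0.001
finger_force: 1.5
```

```bash
python3 f.py g
python3 - <<'E'
import cv2,numpy as np
from station import env
a=cv2.imread("pics/f_g.png");b=env.get_image("top")
cv2.imwrite("pics/w4.png",np.hstack([cv2.resize(i,(400,460)) for i in (a[100:330,170:370],b[110:225,150:350])]))
E
```

```text
[0.5361 0.0257 0.1345] [ 0.1122  1.3697  1.1892  0.2178 -0.0452 -0.0057] 0.5683277396019548
```

View pics/w4.png

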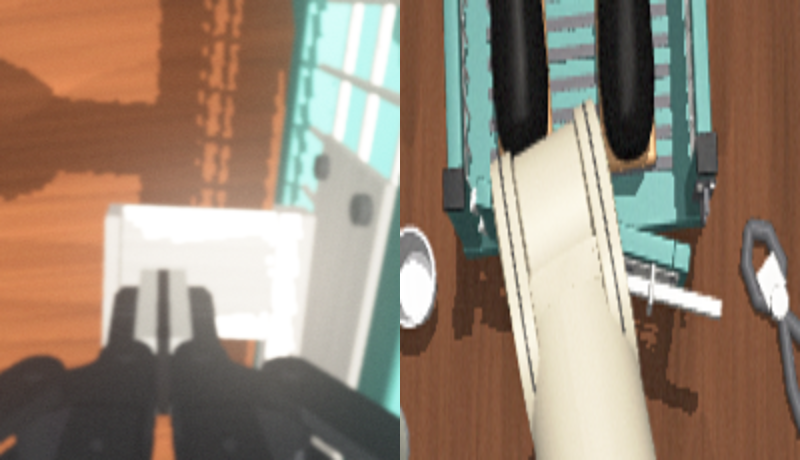

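The gate is about 12–15° open with the bar clear of the catch. The tip is drifting slightly towards the pad's −y side, so I'll correct that and go on swinging.

>>> drive_tool(moves=[[[0.2, -0.34, 0], 1.5, 0], [[0.2, -0.34, 0], 1.5, 0], [[0.2, -0.34, 0], 1.5, 0], [[0.2, -0.34, 0], 1.5, 0], [[0.2, -0.34, 0], 1.5, 0], [[0.2, -0.34, 0], 1.5, 0], [[0.2, -0.34, 0], 1.5, 0], [[0.2, -0.34, 0], 1.5, 0], [[0.2, -0.34, 0], 1.5, 0], [[0.2, -0.34, 0], 1.5, 0]])

```text
t: 19.07
tool_pos: [0.5076, 0.0523, 0.1347]
tcp_rot: [3.142, 0.001, 1.208]
force: [0.4, -0.8, 0.3]
opening: 0.0
finger_force: 0.5
```

>>> drive_tool(moves=[[[0.19, -0.34, 0], 1.5, 0], [[0.19, -0.34, 0], 1.5, 0], [[0.19, -0.34, 0], 1.5, 0], [[0.19, -0.34, 0], 1.5, 0], [[0.19, -0.34, 0], 1.5, 0], [[0.19, -0.34, 0], 1.5, 0], [[0.19, -0.34, 0], 1.5, 0], [[0.19, -0.34, 0], 1.5, 0], [[0.19, -0.34, 0], 1.5, 0], [[0.19, -0.34, 0], 1.5, 0]])

```text
t: 19.9
tool_pos: [0.4862, 0.0847, 0.1346]
tcp_rot: [3.141, 0.001, 0.947]
force: [0.5, -1.0, 1.3]
opening: 0.0
finger_force: 0.5
```

```bash
cat > g.py <<'E'
from station import env
from h import *
o=env.observe();p=o["tool_pos"][:2]-[.6139,.1513];r=np.hypot(*p)
print(o["tool_pos"],o["tcp_rot"][2],o["force"],"r",r,"gate angle est",np.degrees(np.arctan2(-p[0],-p[1])+.083-np.arcsin(.062/r)),"tool roll",np.degrees(1.654-o["tcp_rot"][2]),o["joints"])
E
python3 g.py;python3 f.py h
python3 - <<'E'
import cv2,numpy as np
from station import env
a=cv2.imread("pics/f_h.png");b=env.get_image("top")
cv2.imwrite("pics/w5.png",np.hstack([cv2.resize(i,(400,460)) for i in (a[100:330,170:370],b[110:225,150:350])]))
E
```

```text
[0.4862 0.0847 0.1346] 0.946684074963613 [ 0.4967 -1.0209  1.3106] r 0.14402461399082753 gate angle est 41.73496586311988 tool roll 40.52621728697669 [ 0.4878  0.2121 -0.8214  1.8862  0.1731  1.1164 -1.0231]
[0.4864 0.085  0.1347] [-0.1529  0.2779  0.7835  0.0689  0.0578 -0.0106] 0.3619022454950027
```

View pics/w5.png

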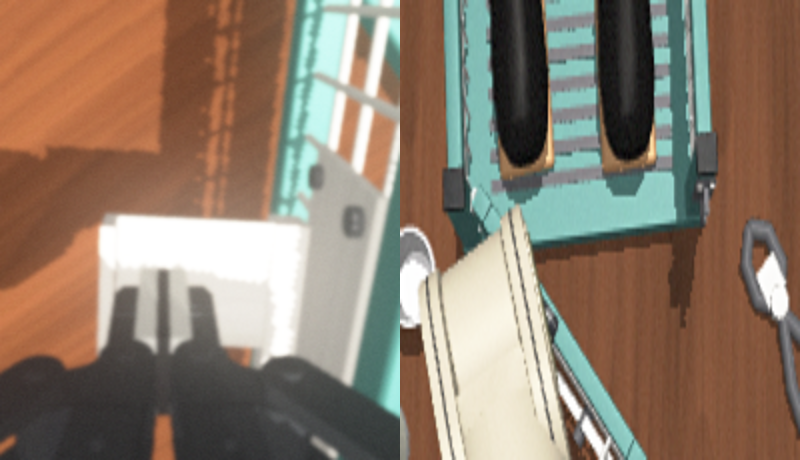

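The gate is at about 42°, with the tip well seated on the pad against its turned-up end. Continuing.

>>> drive_tool(moves=[[[0.18, -0.34, 0], 1.5, 0], [[0.18, -0.34, 0], 1.5, 0], [[0.18, -0.34, 0], 1.5, 0], [[0.18, -0.34, 0], 1.5, 0], [[0.18, -0.34, 0], 1.5, 0], [[0.18, -0.34, 0], 1.5, 0], [[0.18, -0.34, 0], 1.5, 0], [[0.18, -0.34, 0], 1.5, 0], [[0.18, -0.34, 0], 1.5, 0], [[0.18, -0.34, 0], 1.5, 0]])

```text
t: 21.08
tool_pos: [0.4735, 0.121, 0.1348]
tcp_rot: [3.141, 0.0, 0.685]
force: [-0.3, -0.8, 1.5]
opening: -0.001
finger_force: 0.8
```

>>> drive_tool(moves=[[[0.18, -0.34, 0], 1.5, 0], [[0.18, -0.34, 0], 1.5, 0], [[0.18, -0.34, 0], 1.5, 0], [[0.18, -0.34, 0], 1.5, 0], [[0.18, -0.34, 0], 1.5, 0], [[0.18, -0.34, 0], 1.5, 0], [[0.18, -0.34, 0], 1.5, 0], [[0.18, -0.34, 0], 1.5, 0], [[0.18, -0.34, 0], 1.5, 0], [[0.18, -0.34, 0], 1.5, 0]])

```text
t: 21.92
tool_pos: [0.4703, 0.1593, 0.1347]
tcp_rot: [3.141, 0.001, 0.423]
force: [-0.5, -0.9, 0.2]
opening: 0.002
finger_force: 0.8
```

```bash
python3 g.py
```

```text
[0.4703 0.1593 0.1347] 0.4234198832536171 [-0.5364 -0.8767  0.2465] r 0.14386620260825264 gate angle est 72.39521961357079 tool roll 70.50704704228386 [ 0.3183  0.2167 -0.8064  1.8795  0.1739  1.1175 -1.7005]
```

>>> drive_tool(moves=[[[0.12, -0.23, 0], 1, 0], [[0.12, -0.23, 0], 1, 0], [[0.12, -0.23, 0], 1, 0], [[0.12, -0.23, 0], 1, 0], [[0.12, -0.23, 0], 1, 0], [[0.12, -0.23, 0], 1, 0], [[0.12, -0.23, 0], 1, 0], [[0.12, -0.23, 0], 1, 0], [[0.06, -0.12, 0], 0.5, 0], [[0, 0, 0], 0, 0]])

```text
t: 22.75
tool_pos: [0.473, 0.1821, 0.1349]
tcp_rot: [-3.141, -0.0, 0.276]
force: [1.4, 0.7, 0.7]
opening: 0.003
finger_force: 0.5
```

```bash
python3 g.py;python3 f.py i
python3 - <<'E'
import cv2,numpy as np
from station import env
a=cv2.imread("pics/f_i.png");b=env.get_image("top")
cv2.imwrite("pics/w6.png",np.hstack([cv2.resize(i,(400,460)) for i in (a[100:330,170:370],b[110:340,120:320])]))
E
```

```text
[0.473  0.1821 0.1349] 0.27625528900832763 [1.4137 0.6641 0.7403] r 0.1442414895868175 gate angle est 81.63589875834317 tool roll 78.93895718629419 [ 0.2594  0.2399 -0.7949  1.8555  0.189   1.123  -1.898 ]
[0.4729 0.1816 0.1349] [ 0.7342  0.8541  0.8104  0.1636 -0.085   0.0003] 0.5353352834936231
```

View pics/w6.png

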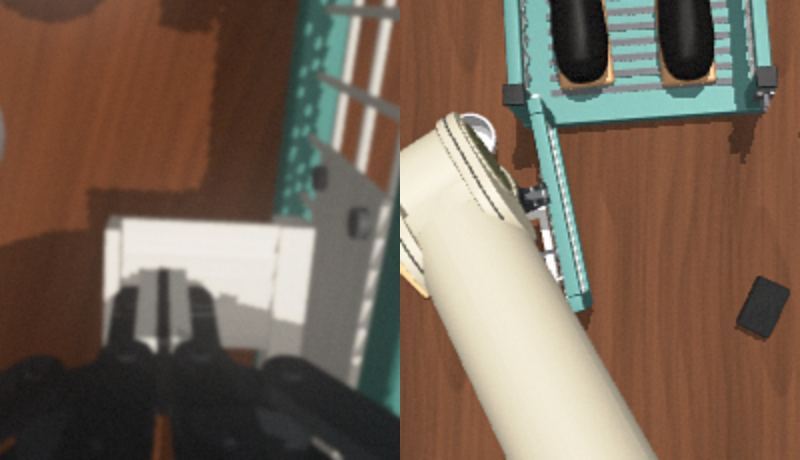

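The wrist crop shows the tip still on the pad. The top view shows the gate about 81–82° from the pen's front and the shoes undisturbed. I'll back the tip off the turned-up end, then rise clear.

>>> drive_tool(moves=[[[0, 0.15, 0], 0, 0], [[0, 0.15, 0], 0, 0], [[0, 0.1, -0.1], 0, 0], [[0, 0, -0.3], 0, 0], [[0, 0, -0.3], 0, 0], [[0, 0, -0.4], 0, 0], [[0, 0, -0.5], 0, 0], [[0, 0, -0.8], 0, 0], [[0, 0, -1.0], 0, 0], [[0, 0, -1.5], 0, 0]])

```text
t: 23.93
tool_pos: [0.4736, 0.1776, 0.1843]
tcp_rot: [-3.142, 0.001, 0.277]
force: [-0.3, -0.2, 0.1]
opening: 0.002
finger_force: 0.0
```

>>> drive_tool(moves=[[[0, 0, -1.5], 0, 0], [[0, 0, -2], 0, 0], [[0, 0, -2], 0, 0], [[0, 0, -1], 0, 0], [[-2, 0, 0], 0, 0], [[-3, 0, 0], 0, 0], [[-3, 0, 0], 0, 0], [[-1, 0, 0], 0, 0], [[0, 0, 0], 0, 0], [[0, 0, 0], 0, 0]])

```text
t: 24.77
tool_pos: [0.3877, 0.153, 0.2493]
tcp_rot: [3.14, -0.002, 0.276]
force: [-0.5, 0.4, 0.6]
opening: 0.004
finger_force: 0.0
```

Run:
```python
import cv2,numpy as np
from station import env
o=env.observe();print(o["tool_pos"],o["force"],o["t"])
b=env.get_image("top")
cv2.imwrite("pics/w7.png",np.hstack([cv2.resize(b,(400,300)),cv2.resize(b[110:260,120:320],(400,300))]))
```

```text
[0.38771573 0.15299926 0.24931127] [-0.4711722   0.41272693  0.63993622] 24.7667
```

View pics/w7.png

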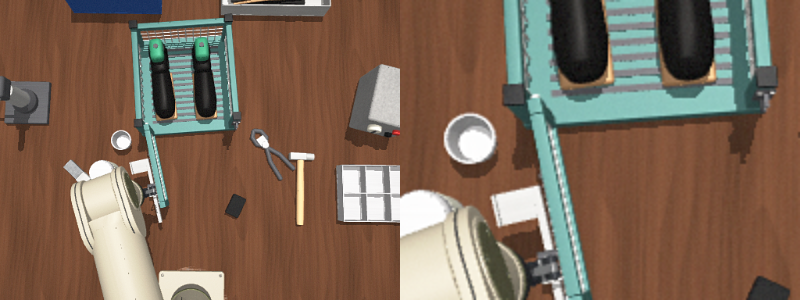

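The gate stands open at about 80°, the tool is clear above it, and everything else is where it was. Handing in.

```bash
python3 -c "
from station import env
print(env.close_job())"
```

```text
the job is handed in; nothing more can be done
None
```

The bar was lifted out of its catch after meeting the hood once at about 6 N and being backed off. The gate was swung to about 81° and let go, the other things were left where they were, and the job was handed in at about 25 s; no verdict came back.

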